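# Fetch the flat tin from the studio carousel and file it in the rack

## Task

Turn the revolving carousel by its upright posts until the flat rectangular tin is at rest at the middle of the open front, out from under the wire guard, and lift it out by its broad faces. Stand it upright on the cork mat and let go, then take it again by its two narrow ends and stand it fully down in the empty middle slot of the rack, its ends level with the two tins beside it. Do not drop or tip the tin, and leave the two racked tins, the round jar on the carousel and the grey can as they are.

Things in the scene. Friction and masses are not known exactly. Their poses are not given: they have to be found in the camera images.
- tin_mid (a point): Centre (half-way up) of the loose flat bare steel tin with pale lid, 56 x 32 x 85 (high) mm, about 150 g, flat top, upright; the only rectangular thing on the carousel. x along the 56 mm, y along the 32 mm, z up. In its bay x lies along the carousel's radius, 105 mm from the axis; hub and rail leave about 10 mm at its ends, too little for fingers; its broad faces are free.
- foot: Fixed foot of the carousel; origin on the bench, on the carousel's vertical axis; its -x axis points to the middle of the open front, z up. It carries a fixed wire guard: bars 110 to 116 mm above the bench, hub cap up to 120 mm, reaching 141 mm from the axis, over all but the front sector, which is open to 80 degrees on either side of -x.
- tray_mid (a point): Centre of the revolving plywood tray's upper face, on its axis, 20 mm above the bench; disc radius 172 mm. Hub of 66 mm radius, top 95 mm above the bench; four bays 90 degrees apart, parted by fins 30 mm high; 6 mm gallery rail right round, 147 mm from the axis, 92 mm above the bench. The bays beside the tin's hold fixed squat pots. Turns both ways, over a full turn, about 1 N at a post; stays where left.
- post0 (a point): Grip point of a carousel post, 45 degrees anticlockwise (from above) of the tin's bay: on its axis, 140 mm above the bench, 158 mm from the carousel's axis. Round upright dark-wood grip, 14 mm diameter, top at 150 mm; nothing but the other posts stands higher than 120 mm near it.
- post1 (a point): Grip point of a carousel post, 135 degrees anticlockwise of the tin's bay: on its axis, 140 mm above the bench, 158 mm from the carousel's axis. Round upright dark-wood grip, 14 mm diameter, top at 150 mm; nothing but the other posts stands higher than 120 mm near it.
- post2 (a point): Grip point of a carousel post, 135 degrees clockwise of the tin's bay: on its axis, 140 mm above the bench, 158 mm from the carousel's axis. Round upright dark-wood grip, 14 mm diameter, top at 150 mm; nothing but the other posts stands higher than 120 mm near it.
- post3 (a point): Grip point of a carousel post, 45 degrees clockwise of the tin's bay: on its axis, 140 mm above the bench, 158 mm from the carousel's axis. Round upright dark-wood grip, 14 mm diameter, top at 150 mm; nothing but the other posts stands higher than 120 mm near it.
- mat_top (a point): Centre of the upper face of the fixed cork mat, 130 x 130 mm, 4 mm thick; x and y along its edges.
- slot (a point): Centre of the floor (6 mm above the bench) of the empty middle slot of the fixed wooden rack. The slot runs along x, open at both ends, 42 mm wide between dividers 40 mm long in x, 5 mm thick, reaching 93 mm above its floor: higher than a tin, so fingers fit only at a tin's ends, which stand out 8 mm beyond the dividers. Slots 47 mm to either side in y hold a tin each. z up.
- mate_a_mid (a point): Centre of a tin of the same make standing in the slot 47 mm to -y of the empty slot; leave it.
- mate_b_mid (a point): Centre of a tin of the same make standing in the slot 47 mm to +y of the empty slot; leave it.
- jar: Loose round jar, 52 mm diameter, 75 mm high, with a black cap, in the carousel bay opposite the flat tin; origin at the centre of its underside; it rides along with the tray.
- can: Loose plain grey closed can, 90 mm diameter, 100 mm high, about 0.8 kg, standing on the bench beyond the mat; origin at the centre of its underside; leave it.
Not all that is in view belongs to the job. What is shaped like the part that bears tin_mid but black or blue is not meant.

How it is judged (in metres and radians):
On the way, in this order (a step that is already met when the one before it is completed fails the run):
1. the flat tin has come round on the carousel, at rest, to the open front (within about 45 degrees of its middle) (x of tin_mid in the frame of foot below -0.072 m and z of tin_mid in the frame of foot below 0.07 m and horizontal distance between tin_mid and foot below 0.14 m and linear speed of tin below 0.03 m/s and angle between tin_mid's own z axis and vertical below 0.12 rad), for 0.2 s.
2. the tin stands upright on the cork mat, let go and at rest (x of tin_mid in the frame of mat_top between -0.065 and 0.065 m and y of tin_mid in the frame of mat_top between -0.065 and 0.065 m and z of tin_mid in the frame of mat_top between 0.037 and 0.047 m and angle between tin_mid's own z axis and vertical below 0.12 rad and linear speed of tin below 0.03 m/s and contact force between the fingers and tin below 0.05 N), for 0.2 s.
3. the tin stands in the empty slot, let go (x of tin_mid in the frame of slot between -0.014 and 0.014 m and y of tin_mid in the frame of slot between -0.009 and 0.009 m and z of tin_mid in the frame of slot between 0.037 and 0.047 m and angle between the x axis of tin_mid and the x axis of slot, either way round below 0.3 rad and angle between tin_mid's own z axis and vertical below 0.12 rad and linear speed of tin below 0.03 m/s and contact force between the fingers and tin below 0.05 N), for 0.2 s.
At the end, for the whole second after the job is handed in: The tin stands upright (7 degrees), at rest and released on the floor of the rack's middle slot (height within 5 mm), lengthwise, within 14 mm of the slot's centre along it. Racked tins within 15 mm and can within 20 mm of their starts, upright; jar upright on the carousel (all of step 3); the robot touches nothing.
It fails at once if a tin already in the rack is knocked over, pulled out or shoved more than 15 mm (distance of any of mate_a_mid, mate_b_mid from where it was at the start of the episode above 0.015 m or angle between any of mate_a_mid, mate_b_mid's own z axis and vertical above 0.4 rad).
It fails at once if the round jar on the carousel falls over or is taken off (angle between jar's own z axis and vertical above 0.4 rad or height (world z) of jar above 0.05 m or height (world z) of jar below 0.01 m).
It fails at once if the grey can is pushed more than 20 mm or tipped (distance of can from where it was at the start of the episode above 0.02 m or angle between can's own z axis and vertical above 0.3 rad).
It fails at once if the tin is tipped over (angle between tin_mid's own z axis and vertical above 0.9 rad).
It fails at once if the tin is dropped (it falls freely more than about 20 mm) (linear speed of tin above 0.6 m/s and contact force between the fingers and tin below 0.05 N).
It also fails if it takes over 72 s, if anything falls off the work surface, if the arm or the gripper's body presses on something with over 40 N, if the wrist force passes 120 N, or if a joint passes its speed limit or range.

## Robot

A 6-joint arm with a two-finger parallel gripper is mounted at the origin on the work surface. World frame = base frame: x ahead of the robot, y to its left, z up, the work surface at z = 0. Lengths are in mm, angles in rad, forces in N, time in s.
With the tool pointing down it reaches from about 300 to 750 mm from the base axis. Payload 8.5 kg.
Tool frame: the origin (TCP) lies at the very end of the fingers, on their centre line; the grasp point (between the pads) lies 19 mm behind it; z points along the fingers, y is the line along which they close (so a half turn about z gives the same grasp; the last joint's range is limited). The gripper opens to 85 mm and grips with 20 to 120 N. Pads are 22 mm wide; open, the fingers measure 114 mm over their backs; the gripper's body (76 mm by 85 mm) begins 54 mm behind the grasp point. The pads swing forward as they close: fully open they stand 13 mm farther back than shut.
Start: joints at [0.898, 0.381, 1.297, -0, 1.464, -0.215], TCP at [243.076, 493.35, 231.322] pointing down, gripper open.
Joint ranges: [-3.11, 3.11], [-0.89, 2.33], [0.22, 2.48], [-1.42, 4.56], [0.17, 2.85], [-2.88, 2.88]. Speed limits (rad/s): [2.39, 2.39, 3.14, 3.14, 3.14, 3.14].

## Interface

Orientations are given as a 3x3 rotation matrix whose columns are the frame's x, y, z axes.
In Python, from plant import readout, get_image, robot, look_for, trace gives the robot as it stands. The module is installed in compiled form; this text tells all that it offers.
- The arm moves only by the shell command python3 -m crank 'ROWS' [OPENING] [FORCE]. ROWS is text: rows parted by semicolons, each of 6 numbers parted by spaces: the shift along the tool's x, y, z in cm, then the turn, a rotation vector about the tool's x, y, z in rad. In form: tx ty tz rx ry rz; .... A call has 1 to 12 rows; each row shifts and turns the commanded pose from where the row before left it, along the tool's axes as they then stand; what a row does not reach is not made up. A row lasts 1/10 s, in which the tool goes at most 50 mm and 8.59 degrees, less where a joint would pass 70% of its speed; a pose out of reach is approached as far as the arm can. A call is refused whole if a number of a shift passes 5 or a number of a turn 0.15, either way. A call with a gripper value outside its range is refused whole. OPENING is the closure in counts, from 0 (fully open) to 255 (shut), set as the call begins (- or left out, the last holds). The fingers move at their own pace and stop on an object; FORCE is the grip in N (left out, the last holds). Time passes only in rows, so rows that do not move let the fingers close. It gives the time, the measured TCP pose, the force, the opening and the grip force at its end, in the units of the state.
- readout.observe(): the state, without advancing time (a new reading comes with each control period).
- get_image(name): name is "scene" or "top"; returns a dict with "frame" (420x560x3 uint8, blue, green, red), "z_map" (420x560 float32, mm along the optical axis (not along the pixel's ray), 0 where there is no reading), "intrinsics" (3x3 intrinsics, pixels), "position" and "orientation" of the camera in the world. Camera axes: x right, y up, looking along -z (the intrinsics and any distortion apply to the point x, -y, -z); pixel columns grow to the right and rows downward; lengths in mm; the calibration is good to about 2 mm. A picture is of the moment at which its call begins.
- robot.close_job(): hands the job in; it is judged then, once.
Trained networks look in the newest picture that a camera, given by its name, has taken for a name from the list of things; names that differ only in an ending like _2 or _b are one class to them, and where a whole thing is asked for, a point or a joint stands for the part that bears it (a point fixed in the world has none). Each returns a list of dicts, best first, with "conf" (0 to 1); they miss things now and then, are a little off and sometimes report something else, mostly with a low value. They report only what shows in the picture. A call takes as long as a camera call. They do not tell look-alikes from the thing itself.
- look_for(label, camera): "centre" ([column, row] in pixels, amid what is visible of it).
- trace(label, camera): "mask" (420x560 bool, what is visible of it) and "centre" ([column, row] in pixels, amid what is visible of it).
The state is a dict: "clock": time; "q": joint angles; "qvel": joint speeds; "joint_torque": joint torques, N m; "eef_pos": TCP position; "tcp_rot": TCP orientation; "contact_force": force on the tool from outside, world axes, zero at the start; "torque": the same for the moment, N m; "gripper_width": finger opening in mm; "gripper_force": force on a finger pad.
Only numpy, scipy, OpenCV 4.12 (cv2) and the standard library are available. Lean on these libraries where they do the work, as an engineer would, in place of code of your own. Each camera call takes 0.05 s, during which the arm holds its last target. There are 200 camera calls.

## Working session

There is one attempt and no reset: what is moved stays moved. The work goes in short steps, Python scripts to look and compute and a shell command to move; the robot and the scene stay as the last step left them, time stands still between calls to the robot, and variables do not carry over. Pictures are saved under pics/ and viewed, at most 10 in all, crops included, and the job is handed in when it is done.

```bash
mkdir -p pics; cat > h.py <<'E'
import numpy as np, cv2
from plant import readout, get_image, robot, look_for, trace
def world(im,u,v,z=None,h=None):
    K=np.array(im["intrinsics"]);p=np.array(im["position"]);R=np.array(im["orientation"])
    d=np.array([(u-K[0,2])/K[0,0],-(v-K[1,2])/K[1,1],-1.0]);d=R@d
    if h is not None: return p+d*(h-p[2])/d[2]
    return p+d*z
def cloud(im):
    v,u=np.mgrid[0:420,0:560]
    K=np.array(im["intrinsics"]);z=im["z_map"]
    d=np.stack([(u-K[0,2])/K[0,0]*z,-(v-K[1,2])/K[1,1]*z,-z],-1)
    return d@np.array(im["orientation"]).T+np.array(im["position"])
E
python3 - <<'E'
from h import *
for n in("scene","top"):
    im=get_image(n);cv2.imwrite(f"pics/{n}0.png",im["frame"]);np.save(f"pics/{n}0.npy",im,allow_pickle=True)
    P=cloud(im);print(n,im["position"],im["orientation"])
    for l in["tin_mid","foot","tray_mid","post0","mat_top","slot","mate_a_mid","jar","can"]:
        for r in trace(l,n)[:5]:
            m=r["mask"]&(im["z_map"]>0)
            print(l,round(r["conf"],2),np.round(r["centre"]),m.sum(),np.round(np.median(P[m],0)) if m.any() else "",np.round(np.percentile(P[m][:,2],[5,95])) if m.any() else "")
s=readout.observe();print(s["eef_pos"],s["tcp_rot"],s["clock"])
E
```

```text
scene [1233.16923836  466.55157433  965.44595082] [[-0.63409709 -0.57013202  0.52236995]
 [ 0.77314033 -0.47901576  0.4156897 ]
 [ 0.01322543  0.6674529   0.74453456]]
tin_mid 0.87 [189. 267.] 981 [832. -89.  65.] [10. 88.]
tin_mid 0.74 [336. 267.] 657 [654. 154.  86.] [ 31. 107.]
tin_mid 0.62 [378. 284.] 12733 [605. 232.  23.] [18. 99.]
tin_mid 0.56 [195. 207.] 728 [ 696. -204.   65.] [ 8. 88.]
tin_mid 0.51 [195. 163.] 316 [ 619. -279.   89.] [31. 94.]
foot 0.36 [377. 282.] 14612 [601. 230.  24.] [ 17. 117.]
foot 0.18 [304. 191.] 1757 [454. -73.   5.] [2. 9.]
tray_mid 0.72 [378. 283.] 13979 [600. 229.  24.] [ 18. 115.]
tray_mid 0.52 [196. 162.] 330 [ 619. -279.   89.] [33. 94.]
post0 0.57 [382. 281.] 14249 [602. 233.  24.] [ 17. 116.]
post0 0.5 [205. 167.] 942 [ 593. -264.   75.] [  7. 100.]
mat_top 0.57 [302. 191.] 1734 [453. -73.   5.] [2. 9.]
slot 0.8 [202. 164.] 789 [ 594. -262.   76.] [ 15. 100.]
slot 0.75 [377. 286.] 12499 [605. 233.  23.] [ 18. 100.]
mate_a_mid 0.7 [186. 140.] 284 [ 573. -363.   90.] [20. 95.]
mate_a_mid 0.32 [305. 190.] 1830 [454. -73.   5.] [2. 9.]
jar 0.72
[... 633 characters left out ...]
196. 238.] 12435 [534. 184.  21.] [15. 97.]
post0 0.77 [194. 239.] 12337 [537. 187.  21.] [ 15. 112.]
mat_top 0.94 [303. 279.] 2824 [451. -74.   3.] [-1.  7.]
mat_top 0.62 [193. 234.] 13087 [538. 187.  21.] [ 15. 113.]
slot 0.95 [408. 224.] 609 [ 571. -333.   50.] [  3. 100.]
slot 0.72 [193. 238.] 12306 [536. 188.  21.] [ 15. 113.]
mate_a_mid 0.8 [429. 231.] 488 [ 547. -361.   89.] [23. 94.]
jar 0.95 [159. 266.] 501 [467. 255.  92.] [41. 97.]
can 0.57 [311. 178.] 1333 [680. -95.  99.] [ 39. 102.]
[243.08856617 493.3309902  231.3062905 ] [[-8.97013031e-01  4.42004096e-01 -2.96931048e-05]
 [ 4.42004097e-01  8.97013030e-01 -5.26124698e-05]
 [ 3.38017474e-06 -6.03185450e-05 -9.99999998e-01]] 1.0
```

View pics/scene0.png

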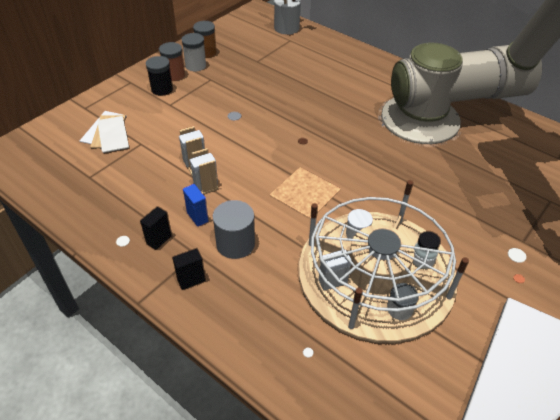

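View pics/top0.png

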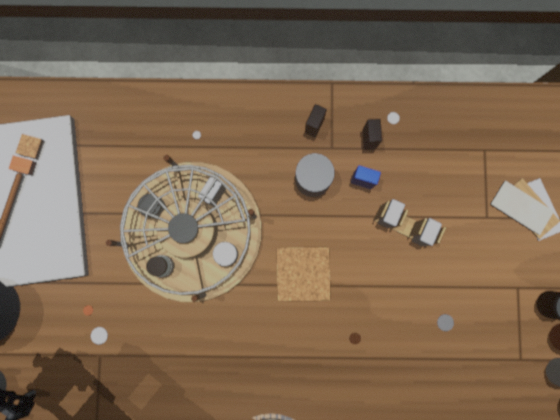

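The top view shows the carousel at about (190,231) and the mat at (303,274). The rack is at (411,224), with tins at (394,213) and (430,232), and the can is at (314,175).

Tin candidates are the pale-lidded block on the carousel at about (211,190), blue at (366,177), and black at (316,120) and (373,133). Only (211,190) is rectangular, bare steel and on the carousel. I'll confirm it in an enlarged crop.

```bash
python3 - <<'E'
from h import *
im=np.load("pics/top0.npy",allow_pickle=True).item();f=im["frame"]
a=cv2.resize(f[145:315,105:275],(560,560),interpolation=cv2.INTER_CUBIC)
cv2.imwrite("pics/crop.png",a)
for n in("top","scene"):
    im=np.load(f"pics/{n}0.npy",allow_pickle=True).item()
    P=cloud(im);z=P[...,2];ok=im["z_map"]>0
    c=np.array([560,207]);r=np.hypot(P[...,0]-c[0],P[...,1]-c[1])
    # tray disc rim fit
    m=ok&(z>117)&(z<123)&(r<60);print(n,"hubcap",P[m].mean(0).round(1),m.sum())
    m=ok&(abs(z-20)<4)&(r<260)&(r>100);q=P[m][:,:2].astype(np.float32);print("disc",cv2.minEnclosingCircle(q))
    m=(ok&(z>128)&(z<165)&(r<230)).astype(np.uint8);k,L,S,C=cv2.connectedComponentsWithStats(m)
    for i in range(1,k):
        if S[i,4]>3: print("post",C[i].round(),S[i,4],P[L==i].mean(0).round(1),P[L==i][:,2].max())
    m=ok&(abs(z-113)<5)&(r<190)&(r>125)
    print("guard ring angs",np.histogram(np.degrees(np.arctan2(P[m][:,1]-c[1],P[m][:,0]-c[0])),24,(-180,180))[0])
    m=ok&(abs(z-92)<3.5)&(r<190)&(r>125);print("rail angs",np.histogram(np.degrees(np.arctan2(P[m][:,1]-c[1],P[m][:,0]-c[0])),24,(-180,180))[0])
E
```

```text
top hubcap [552.9 201.  119.4] 567
disc ((554.5958862304688, 248.11138916015625), 218.67047119140625)
post [167. 159.] 47 [705.3 235.3 143.9] 151.23580833931715
post [251. 212.] 37 [588.1  46.4 146.6] 151.58981892760198
post [110. 243.] 51 [516.7 352.3 144.6] 153.8384658039688
post [195. 298.] 42 [399.6 163.7 145.4] 151.59412443603492
guard ring angs [ 0  2  0  0  0  0 44 49 40 45 36 40 35 26 26 22 33 38 44 45 17  0  0  0]
rail angs [44 43 38 39 35 35 39 37 32 37 36 28 37 25 22 17 16 21 19 30 32 60 53 39]
scene hubcap [558.5 203.2 120.2] 704
disc ((552.2085571289062, 248.96746826171875), 217.36517333984375)
post [409. 185.] 68 [403.8 167.  142.7] 153.2373671807917
post [314. 208.] 74 [593.2  49.6 143.4] 152.86097585810967
post [464. 263.] 88 [522.2 355.8 143.4] 154.0620975371537
post [358. 293.] 91 [711.1 238.7 143.5] 153.0225812379556
guard ring angs [13  8  0  0  0  0 48 33 44 51 39 52 41 52 50 40 49 36 59 36 13  0  0  0]
rail angs [34 26 32 28 27 18 27 25 21 35 38 28 43 33 30 35 32 26 42 31 20 30 27 27]
```

View pics/crop.png

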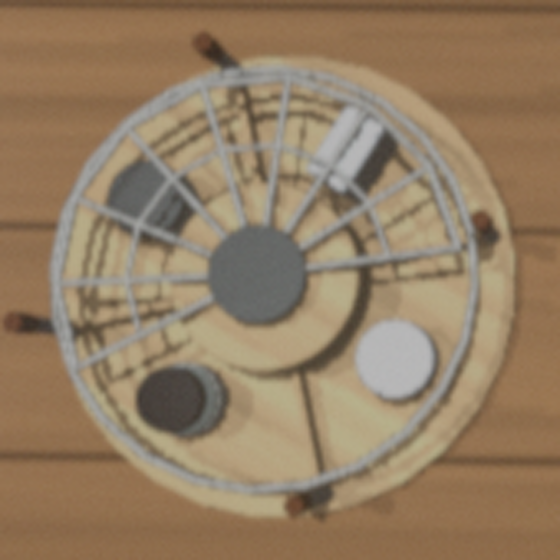

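The crop confirms it: the pale rectangular tin is at (350,150), under the guard, between the posts at (205,42) and (485,228). The black-capped jar sits opposite at (175,400). The guard's end spokes are at (465,247) and (80,365), so the open front faces about -163°.

Next I'll measure the rack and mat from both views, and the post and tin angles.

```bash
python3 - <<'E'
from h import *
ax=np.array([554.5,200.5])
for n in("top","scene"):
    im=np.load(f"pics/{n}0.npy",allow_pickle=True).item()
    P=cloud(im);z=P[...,2];ok=im["z_map"]>0;hsv=cv2.cvtColor(im["frame"],cv2.COLOR_BGR2HSV)
    d=P[...,:2]-ax;r=np.hypot(*np.moveaxis(d,-1,0));a=np.degrees(np.arctan2(d[...,1],d[...,0]))
    m=ok&(abs(z-113)<5)&(abs(r-138)<10);print(n,"guard",np.percentile(a[m],[0.5,1,3,97,99,99.5]).round(1))
    m=ok&(abs(z-105)<3.5)&(abs(r-105)<35)&(a>-60)&(a<-5)&(hsv[...,1]<60);print("tin",P[m].mean(0).round(1),m.sum(),a[m].mean())
    m=ok&(z>2)&(z<130)&(np.hypot(P[...,0]-570,P[...,1]+325)<110)
    print("rack",P[m].mean(0),m.sum())
    t=(m&(z>84)&(z<95)&(hsv[...,1]<70)).astype(np.uint8);k,L,S,C=cv2.connectedComponentsWithStats(t)
    for i in range(1,k):
        if S[i,4]>30:
            q=P[L==i];print("mate",C[i].round(),S[i,4],np.median(q,0).round(1),cv2.minAreaRect(q[:,:2].astype(np.float32)))
    mm=(m&(z>93)).astype(np.uint8);k,L,S,C=cv2.connectedComponentsWithStats(mm)
    for i in range(1,k):
        if S[i,4]>4: print("div",C[i].round(),P[L==i].mean(0).round(1),cv2.minAreaRect(P[L==i][:,:2].astype(np.float32)))
    mt=ok&(abs(z-4)<6)&(np.hypot(P[...,0]-451,P[...,1]+74)<110)
    tr=[x for x in trace("mat_top",n)][:1]
    for x in tr: q=P[x["mask"]&ok];print("mat",q.mean(0).round(1),cv2.minAreaRect(q[:,:2].astype(np.float32)))
f=np.load("pics/top0.npy",allow_pickle=True).item()["frame"];g=np.load("pics/scene0.npy",allow_pickle=True).item()["frame"]
cv2.imwrite("pics/rack.png",np.hstack([cv2.resize(f[185:260,375:450],(400,400),interpolation=2),cv2.resize(g[120:200,165:245],(400,400),interpolation=2)]))
E
```

```text
top guard [-83.  -82.4 -78.9 116.2 119.  119.4]
tin [642.7 144.2 104.1] 210 -32.603765288592555
rack [ 568.6738907  -321.68481935   47.05006208] 2425
mate [394. 213.] 332 [ 594.9 -280.3   90. ] ((596.1565551757812, -280.53594970703125), (32.553749084472656, 57.08646774291992), 65.79127502441406)
mate [430. 232.] 346 [ 552.  -363.8   90.3] ((552.2696533203125, -364.16363525390625), (33.274696350097656, 56.67461395263672), 66.44231414794922)
div [385. 209.] [ 603.5 -258.1   98. ] ((603.93212890625, -258.279052734375), (5.396694660186768, 40.078147888183594), 63.41082000732422)
div [403. 218.] [ 583.8 -300.4   98.1] ((583.66455078125, -300.2058410644531), (5.688148021697998, 39.41183090209961), 62.90639114379883)
div [422. 227.] [ 563.6 -343.1   98. ] ((563.6798706054688, -343.0150451660156), (6.2330474853515625, 39.1474494934082), 64.41094207763672)
div [393. 223.] [ 571.5 -278.2   94.1] ((571.36279296875, -278.36737060546875), (11.480942726135254, 4.8308024406433105), 89.48058319091797)
div [441. 235.] [ 544.8 -385.8   98.6] ((544.4265747070312, -385.6280822753906), (5.607565879821777
[... 1018 characters left out ...]
9773254394531)
div [199. 151.] [ 587.2 -300.1   98.2] ((585.8991088867188, -299.8648986816406), (9.744484901428223, 39.29856872558594), 69.3851547241211)
div [198. 158.] [ 602.  -288.8   94.1] ((600.825439453125, -288.919677734375), (11.825589179992676, 3.703615665435791), 21.373628616333008)
div [206. 163.] [ 605.6 -259.9   97.1] ((602.7881469726562, -264.23431396484375), (23.17624282836914, 39.618751525878906), 60.28183364868164)
div [194. 161.] [ 616.8 -288.1   94.4] ((616.5241088867188, -287.19140625), (11.520528793334961, 7.102059364318848), 47.56840896606445)
mat [453.2 -73.2   5.4] ((494.51641845703125, -58.65513610839844), (241.31942749023438, 151.71307373046875), 18.179025650024414)
```

View pics/rack.png

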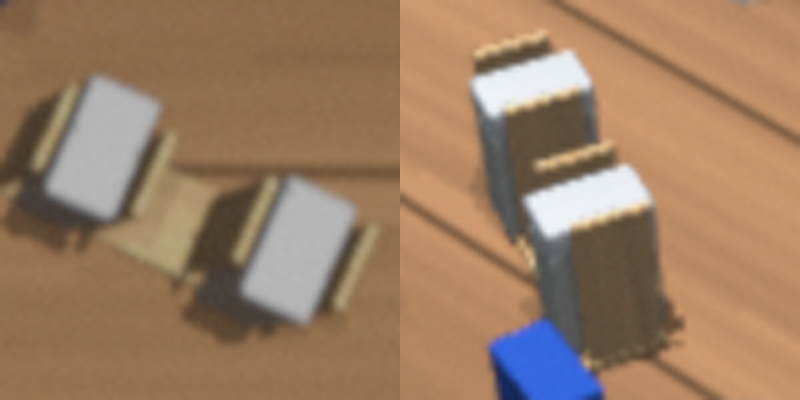

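Both views agree. The mates are at about (597,-281) and (553,-364) with tops near 91. The slot centre is about (574.5,-322), with its x axis at about -25°. The empty slot is in the middle of the left crop at about (175,235).

The carousel axis is about (554.5,200.5), the tin is at about -32° and post3 is at (590,47.5). I need to turn the carousel clockwise by about 130° using post3.

```bash
python3 -m crank '-4.24 -2.06 0 0 0 0;-4.24 -2.06 0 0 0 0;-4.24 -2.06 0 0 0 0;-4.24 -2.06 0 0 0 0;-4.24 -2.06 0 0 0 0;-4.24 -2.06 0 0 0 0;-4.24 -2.06 0 0 0 0;-4.24 -2.06 0 0 0 0;-4.24 -2.06 0 0 0 0;-4.24 -2.06 0 0 0 0;-4.24 -2.06 0 0 0 0;-4.24 -2.06 0 0 0 0' 0 20
python3 -m crank '0 0 0 0 0 0.15;0 0 0 0 0 0.15;0 0 0 0 0 0.15;0 0 0 0 0 0.15;0 0 0 0 0 0.15;0 0 0 0 0 0;0 0 0 0 0 0'
```

```text
clock: 2.3
eef_pos: [591.2, 44.9, 231.4]
tcp_rot: [[-0.897, 0.442, 0.0], [0.442, 0.897, 0.0], [-0.0, 0.0, -1.0]]
contact_force: [0.5, 1.2, 1.1]
gripper_width: 85.2
gripper_force: 0.0
clock: 3.0
eef_pos: [590.2, 46.7, 231.3]
tcp_rot: [[-0.359, 0.933, 0.0], [0.933, 0.359, 0.0], [0.0, 0.0, -1.0]]
contact_force: [-0.2, 0.9, -0.2]
gripper_width: 85.2
gripper_force: 0.0
```

```bash
python3 -m crank '0 0.05 2 0 0 0;0 0 2 0 0 0;0 0 2 0 0 0;0 0 2 0 0 0;0 0 2 0 0 0;0 0 0.3 0 0 0;0 0 0 0 0 0'
python3 -m crank '0 0 0 0 0 0;0 0 0 0 0 0;0 0 0 0 0 0;0 0 0 0 0 0;0 0 0 0 0 0;0 0 0 0 0 0;0 0 0 0 0 0;0 0 0 0 0 0' 255 30
```

```text
clock: 3.7
eef_pos: [590.7, 46.9, 128.3]
tcp_rot: [[-0.357, 0.934, -0.001], [0.934, 0.357, 0.0], [0.0, -0.001, -1.0]]
contact_force: [0.1, 0.6, 0.1]
gripper_width: 84.9
gripper_force: 0.0
clock: 4.5
eef_pos: [590.8, 46.9, 128.7]
tcp_rot: [[-0.355, 0.935, 0.001], [0.935, 0.355, 0.0], [-0.0, 0.001, -1.0]]
contact_force: [-0.2, 0.5, 3.7]
gripper_width: 12.8
gripper_force: 29.3
```

```bash
python3 -m crank '0.12 -0.78 0 0 0 0.05;0.295 -1.545 0 0 0 0.1;0.295 -1.545 0 0 0 0.1;0.295 -1.545 0 0 0 0.1;0.295 -1.545 0 0 0 0.1'
```

```text
clock: 5.0
eef_pos: [520.3, 46.8, 128.7]
tcp_rot: [[0.091, 0.996, 0.001], [0.996, -0.091, -0.0], [0.0, 0.001, -1.0]]
contact_force: [1.4, 3.2, 3.7]
gripper_width: 12.7
gripper_force: 29.5
```

```bash
python3 -m crank '0.295 -1.545 0 0 0 0.1;0.295 -1.545 0 0 0 0.1;0.295 -1.545 0 0 0 0.1;0.295 -1.545 0 0 0 0.1;0.295 -1.545 0 0 0 0.1;0.295 -1.545 0 0 0 0.1;0.295 -1.545 0 0 0 0.1;0.295 -1.545 0 0 0 0.1;0.295 -1.545 0 0 0 0.1;0.295 -1.545 0 0 0 0.1'
```

```text
clock: 6.0
eef_pos: [406.3, 147.0, 128.6]
tcp_rot: [[0.887, 0.462, -0.002], [0.462, -0.887, -0.001], [-0.002, 0.0, -1.0]]
contact_force: [-3.3, -1.4, 7.0]
gripper_width: 12.8
gripper_force: 29.9
```

```bash
python3 -m crank '0.295 -1.545 0 0 0 0.1;0.295 -1.545 0 0 0 0.1;0.295 -1.545 0 0 0 0.1;0.295 -1.545 0 0 0 0.1;0.295 -1.545 0 0 0 0.1;0.295 -1.545 0 0 0 0.1;0.295 -1.545 0 0 0 0.1;0.15 -0.78 0 0 0 0.05;0.14 -0.74 0 0 0 0.05;0 0 0 0 0 0;0 0 0 0 0 0;0 0 0 0 0 0'
```

```text
clock: 7.2
eef_pos: [412.1, 270.1, 128.6]
tcp_rot: [[0.951, -0.31, -0.005], [-0.31, -0.951, 0.002], [-0.005, -0.0, -1.0]]
contact_force: [-12.7, 6.1, 11.4]
gripper_width: 12.6
gripper_force: 30.3
```

```bash
python3 -m crank '0 0 0 0 0 0;0 0 0 0 0 0;0 0 0 0 0 0;0 0 0 0 0 0;0 0 0 0 0 0;0 0 -2 0 0 0;0 0 -4 0 0 0;0 0 -4 0 0 0;0 0 0 0 0 0' 0 20
python3 - <<'E'
from h import *
ax=np.array([554.5,200.5])
v=[]
for n in("top","scene"):
    im=get_image(n);f=im["frame"];v.append(f)
    P=cloud(im);z=P[...,2];ok=im["z_map"]>0;hsv=cv2.cvtColor(f,cv2.COLOR_BGR2HSV)
    m=((abs(z-105)<5)&ok&(np.hypot(P[...,0]-454,P[...,1]-168)<50)).astype(np.uint8);k,L,S,C=cv2.connectedComponentsWithStats(m)
    for i in range(1,k):
        if S[i,4]>20: q=P[L==i];print(n,C[i].round(),S[i,4],np.median(q,0).round(1),cv2.minAreaRect(q[:,:2].astype(np.float32)))
    for r in look_for("tin_mid",n)[:3]:
        print(n,r, world(im,*r["centre"],h=100).round(1))
cv2.imwrite("pics/t1.png",np.hstack([cv2.resize(v[0][150:330,100:300],(400,360),interpolation=2),cv2.resize(v[1][150:330,270:470],(400,360),interpolation=2)]))
print(readout.observe()["eef_pos"])
E
```

```text
clock: 8.1
eef_pos: [416.4, 269.6, 233.1]
tcp_rot: [[0.95, -0.311, 0.009], [-0.311, -0.95, 0.003], [0.008, -0.006, -1.0]]
contact_force: [0.6, 0.2, -0.4]
gripper_width: 85.3
gripper_force: 0.0
top [198. 273.] 346 [452.9 165.7 104.1] ((453.51629638671875, 165.8348846435547), (55.61915969848633, 32.4905891418457), 18.71401596069336)
top {'centre': [316.7, 120.7], 'conf': 0.98} [ 808.9 -100.3  100. ]
top {'centre': [364.5, 175.2], 'conf': 0.9} [ 681.  -211.4  100. ]
top {'centre': [373.4, 137.8], 'conf': 0.87} [ 769.6 -232.7  100. ]
scene [393. 211.] 299 [458.7 167.9 105.7] ((456.4196472167969, 167.11830139160156), (59.60209655761719, 32.26446533203125), 19.40534019470215)
scene {'centre': [195.7, 206.1], 'conf': 0.89} [ 722.1 -175.7  100. ]
scene {'centre': [391.0, 211.7], 'conf': 0.88} [458.9 163.3 100. ]
scene {'centre': [189.6, 267.0], 'conf': 0.82} [847.  -66.7 100. ]
[414.108733   268.76025794 227.21465553]
```

View pics/t1.png

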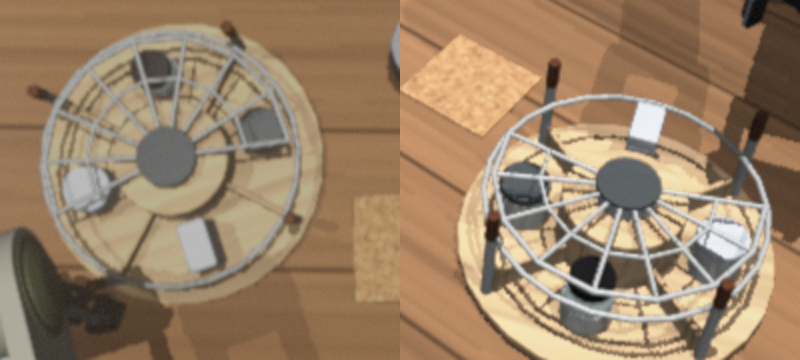

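The tin is now at (198,243) in the left crop, in the open front and clear of the guard, with the jar still upright. Both views put its top centre at about (454.8,166.7,105) with its long axis at 18.8°.

```bash
python3 -m crank '1.76 2.11 0 0 0 0;1.76 2.11 0 0 0 0;1.76 2.11 0 0 0 0;1.76 2.11 0 0 0 0;0 0 0 0 0 -0.129;0 0 0 0 0 -0.129;0 0 0 0 0 -0.129;0 0 0 0 0 -0.129;0 0 0 0 0 -0.129;0 0 0 0 0 0;0 0 0 0 0 0;0 0 0 0 0 0'; python3 -c "
from h import *
print(readout.observe()['q'])"
```

```text
clock: 9.5
eef_pos: [455.1, 166.8, 227.9]
tcp_rot: [[0.947, 0.32, -0.001], [0.32, -0.947, -0.0], [-0.001, -0.0, -1.0]]
contact_force: [0.2, -0.4, 0.1]
gripper_width: 85.5
gripper_force: 0.0
[1.06545003e-01 2.69457388e-01 1.47618953e+00 8.21627517e-06
 1.39689710e+00 1.35110118e+00]
```

```bash
python3 -m crank '0 0 3 0 0 0;0 0 3 0 0 0;0 0 2 0 0 0;0 0 2 0 0 0;0 0 2 0 0 0;0 0 2 0 0 0;0 0 2 0 0 0;0 0 0 0 0 0;0 0 0 0 0 0'
python3 -m crank '0 0 0 0 0 0;0 0 0 0 0 0;0 0 0 0 0 0;0 0 0 0 0 0;0 0 0 0 0 0;0 0 0 0 0 0;0 0 0 0 0 0' 255 40
```

```text
clock: 10.4
eef_pos: [455.4, 166.9, 68.6]
tcp_rot: [[0.947, 0.322, -0.0], [0.322, -0.947, -0.0], [-0.0, -0.0, -1.0]]
contact_force: [0.0, 0.0, -0.2]
gripper_width: 85.2
gripper_force: 0.0
clock: 11.1
eef_pos: [455.4, 166.9, 68.9]
tcp_rot: [[0.946, 0.323, 0.001], [0.323, -0.946, 0.0], [0.001, 0.0, -1.0]]
contact_force: [-0.8, -1.5, 6.7]
gripper_width: 32.1
gripper_force: 39.5
```

```bash
python3 -m crank '0 0 -1 0 0 0;0 0 -2 0 0 0;0 0 -2 0 0 0;0 0 -2 0 0 0;0 0 -2 0 0 0;0 0 -2 0 0 0;0 0 -2 0 0 0;0 0 -2 0 0 0;0 0 0 0 0 0;0 0 0 0 0 0'
python3 -m crank '-0.5 1.42 0 0 0 0;-1.01 2.84 0 0 0 0;-1.01 2.84 0 0 0 0;-1.01 2.84 0 0 0 0;-1.01 2.84 0 0 0 0;-1.01 2.84 0 0 0 0;-1.01 2.84 0 0 0 0;-1.01 2.84 0 0 0 0;-0.5 1.42 0 0 0 0;0 0 0 0 0 0;0 0 0 0 0 0;0 0 0 0 0 0'
```

```text
clock: 12.1
eef_pos: [454.9, 166.8, 218.0]
tcp_rot: [[0.946, 0.323, -0.0], [0.323, -0.946, -0.0], [-0.0, -0.0, -1.0]]
contact_force: [-1.0, 0.7, -2.3]
gripper_width: 32.2
gripper_force: 39.9
clock: 13.3
eef_pos: [452.0, -73.4, 217.9]
tcp_rot: [[0.946, 0.324, -0.001], [0.324, -0.946, 0.001], [-0.001, -0.001, -1.0]]
contact_force: [0.9, 0.2, -1.1]
gripper_width: 32.0
gripper_force: 39.9
```

```bash
python3 -m crank '0 0 3 0 0 0;0 0 3 0 0 0;0 0 3 0 0 0;0 0 3 0 0 0;0 0 2 0 0 0;0 0 1.2 0 0 0;0 0 0.6 0 0 0;0 0 0.4 0 0 0;0 0 0 0 0 0;0 0 0 0 0 0'
python3 -m crank '0 0 0.15 0 0 0;0 0 0 0 0 0;0 0 0.1 0 0 0;0 0 0 0 0 0'
```

```text
clock: 14.3
eef_pos: [452.5, -74.2, 56.8]
tcp_rot: [[0.946, 0.323, 0.001], [0.323, -0.946, -0.0], [0.001, 0.001, -1.0]]
contact_force: [-0.4, 0.2, -0.6]
gripper_width: 32.2
gripper_force: 39.9
clock: 14.7
eef_pos: [452.2, -74.2, 53.8]
tcp_rot: [[0.946, 0.323, -0.0], [0.323, -0.946, -0.0], [-0.0, 0.0, -1.0]]
contact_force: [0.0, 0.9, -0.9]
gripper_width: 32.1
gripper_force: 39.9
```

```bash
python3 -m crank '0 0 0.08 0 0 0;0 0 0 0 0 0;0 0 0 0 0 0'
python3 -m crank '0 0 0.07 0 0 0;0 0 0 0 0 0;0 0 0 0 0 0'
```

```text
clock: 15.0
eef_pos: [452.2, -74.2, 53.0]
tcp_rot: [[0.946, 0.323, -0.0], [0.323, -0.946, 0.0], [-0.0, -0.0, -1.0]]
contact_force: [0.3, 0.7, -0.8]
gripper_width: 32.0
gripper_force: 39.9
clock: 15.3
eef_pos: [452.3, -74.3, 52.9]
tcp_rot: [[0.946, 0.323, 0.001], [0.323, -0.946, -0.0], [0.0, 0.0, -1.0]]
contact_force: [-1.7, 1.1, 6.9]
gripper_width: 32.1
gripper_force: 40.8
```

Contact with the mat (+7 N). I'll release, lift clear and check.

```bash
python3 -m crank '0 0 0 0 0 0;0 0 0 0 0 0;0 0 0 0 0 0;0 0 0 0 0 0;0 0 0 0 0 0;0 0 0 0 0 0' 0 20
python3 -m crank '0 0 -2 0 0 0;0 0 -4 0 0 0;0 0 -4 0 0 0;0 0 0 0 0 -0.15;0 0 0 0 0 -0.15;0 0 0 0 0 -0.15;0 0 0 0 0 -0.15;0 0 0 0 0 -0.15;0 0 0 0 0 -0.15;0 0 0 0 0 -0.15;0 0 0 0 0 -0.15'
python3 -m crank '0 0 0 0 0 -0.15;0 0 0 0 0 -0.15;0 0 0 0 0 -0.075;0 0 0 0 0 0;0 0 0 0 0 0;0 0 0 0 0 0'
python3 - <<'E'
from h import *
v=[]
for n in("top","scene"):
    im=get_image(n);f=im["frame"];v.append(f)
    P=cloud(im);z=P[...,2];ok=im["z_map"]>0
    m=((abs(z-89)<5)&ok&(np.hypot(P[...,0]-453,P[...,1]+74)<60)).astype(np.uint8);k,L,S,C=cv2.connectedComponentsWithStats(m)
    for i in range(1,k):
        if S[i,4]>20: q=P[L==i];print(n,C[i].round(),S[i,4],np.median(q,0).round(1),cv2.minAreaRect(q[:,:2].astype(np.float32)))
cv2.imwrite("pics/t2.png",np.hstack([cv2.resize(v[0][200:350,225:375],(400,400),interpolation=2),cv2.resize(v[1][110:260,230:380],(400,400),interpolation=2)]))
E
```

```text
clock: 15.9
eef_pos: [452.2, -74.2, 52.3]
tcp_rot: [[0.946, 0.323, 0.0], [0.323, -0.946, 0.0], [0.0, -0.0, -1.0]]
contact_force: [-0.4, -0.7, -0.9]
gripper_width: 85.2
gripper_force: 0.0
clock: 17.0
eef_pos: [452.1, -74.2, 152.3]
tcp_rot: [[0.036, 0.999, -0.0], [0.999, -0.036, 0.0], [0.0, -0.0, -1.0]]
contact_force: [0.9, -0.8, -0.0]
gripper_width: 85.5
gripper_force: 0.0
clock: 17.6
eef_pos: [452.2, -74.2, 152.3]
tcp_rot: [[-0.325, 0.946, -0.0], [0.946, 0.325, 0.0], [0.0, -0.0, -1.0]]
contact_force: [0.8, -0.2, -0.1]
gripper_width: 85.6
gripper_force: 0.0
scene [307. 167.] 236 [454.7 -72.1  89.4] ((452.5331726074219, -73.75639343261719), (60.96223831176758, 31.582529067993164), 20.035907745361328)
```

View pics/t2.png

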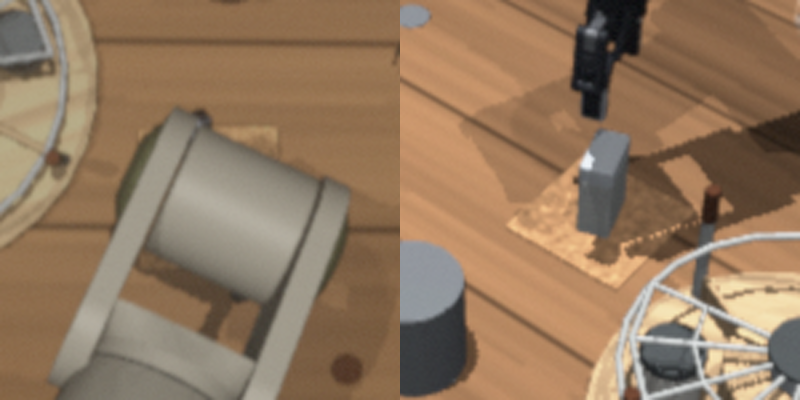

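The tin stands upright on the mat at (605,180) in the right crop, at about (452.5,-73.8) and 20°, clear of the fingers. The tool is now aligned with its ends, so I'll lower and grip them.

```bash
python3 -m crank '0 0 2 0 0 0;0 0 2 0 0 0;0 0 2 0 0 0;0 0 2 0 0 0;0 0 1.5 0 0 0;0 0 1.2 0 0 0;0 0 0 0 0 0;0 0 0 0 0 0'
python3 -m crank '0 0 0 0 0 0;0 0 0 0 0 0;0 0 0 0 0 0;0 0 0 0 0 0;0 0 0 0 0 0;0 0 0 0 0 0;0 0 0 0 0 0' 255 40
```

```text
clock: 18.5
eef_pos: [452.4, -74.3, 45.6]
tcp_rot: [[-0.327, 0.945, 0.0], [0.945, 0.327, -0.0], [-0.0, 0.0, -1.0]]
contact_force: [-1.5, 0.3, 0.1]
gripper_width: 84.6
gripper_force: 0.0
clock: 19.2
eef_pos: [452.5, -74.4, 46.0]
tcp_rot: [[-0.327, 0.945, 0.001], [0.945, 0.327, -0.001], [-0.001, 0.001, -1.0]]
contact_force: [-0.3, 0.0, 5.0]
gripper_width: 56.2
gripper_force: 41.8
```

```bash
python3 -m crank '0 0 -1 0 0 0;0 0 -2 0 0 0;0 0 -2 0 0 0;0 0 -2 0 0 0;0 0 -2 0 0 0;0 0 -2 0 0 0;0 0 -2 0 0 0;0 0 -1 0 0 0;0 0 0 0 0 0;0 0 0 0 0 0'
python3 -m crank '-1.71 0.21 0 0 0 0;-3.43 0.43 0 0 0 0;-3.43 0.43 0 0 0 0;-3.43 0.43 0 0 0 0;-3.43 0.43 0 0 0 0;-3.43 0.43 0 0 0 0;-3.43 0.43 0 0 0 0;-3.43 0.43 0 0 0 0;-1.71 0.21 0 0 0 0'
python3 -m crank '0 0 0 0 0 0.129;0 0 0 0 0 0.129;0 0 0 0 0 0.129;0 0 0 0 0 0.129;0 0 0 0 0 0.129;0 0 0 0 0 0.129;0 0 0 0 0 0;0 0 0 0 0 0;0 0 0 0 0 0'
python3 - <<'E'
from h import *
v=[]
for n in("top","scene"):
    im=get_image(n);f=im["frame"];v.append(f)
    P=cloud(im);z=P[...,2];ok=im["z_map"]>0
    m=((z>215)&(z<238)&ok&(np.hypot(P[...,0]-574,P[...,1]+322)<50)).astype(np.uint8);k,L,S,C=cv2.connectedComponentsWithStats(m)
    for i in range(1,k):
        if S[i,4]>20: q=P[L==i];print(n,C[i].round(),S[i,4],np.median(q,0).round(1),cv2.minAreaRect(q[:,:2].astype(np.float32)))
cv2.imwrite("pics/t3.png",np.hstack([cv2.resize(v[0][150:300,335:485],(400,400),interpolation=2),cv2.resize(v[1][60:210,120:270],(400,400),interpolation=2)]))
E
```

```text
clock: 20.2
eef_pos: [451.9, -74.1, 184.8]
tcp_rot: [[-0.327, 0.945, -0.001], [0.945, 0.327, 0.0], [0.001, -0.001, -1.0]]
contact_force: [0.9, -0.1, -1.1]
gripper_width: 56.1
gripper_force: 42.9
clock: 21.1
eef_pos: [574.6, -325.7, 183.2]
tcp_rot: [[-0.325, 0.946, -0.002], [0.946, 0.325, 0.001], [0.001, -0.001, -1.0]]
contact_force: [0.4, 1.0, -0.4]
gripper_width: 56.1
gripper_force: 42.9
clock: 22.0
eef_pos: [574.2, -322.6, 184.8]
tcp_rot: [[0.425, 0.905, -0.001], [0.905, -0.425, 0.0], [0.0, -0.001, -1.0]]
contact_force: [0.9, -0.4, -1.7]
gripper_width: 56.5
gripper_force: 43.0
scene [192. 103.] 408 [ 575.  -315.9  228. ] ((574.3321533203125, -321.34912109375), (37.09371566772461, 98.33778381347656), 65.54332733154297)
```

View pics/t3.png

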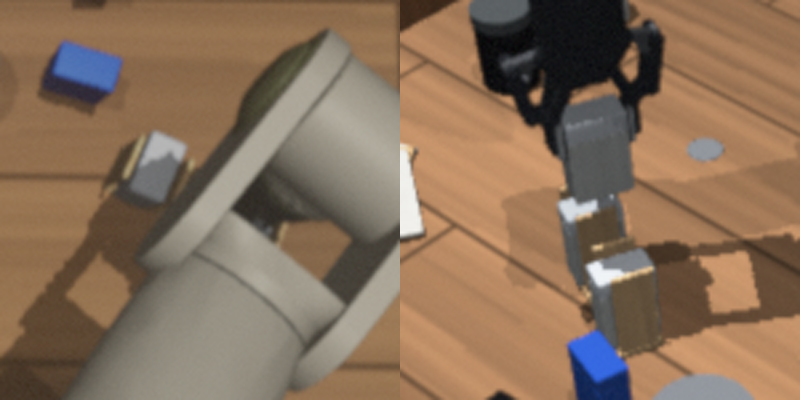

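The tin is held upright above the middle slot at (597,150) in the right crop, and the mates are undisturbed. The TCP is within about 1 mm of the slot estimate, so I'll lower it in stages and watch the force.

```bash
python3 -m crank '0 0 1.5 0 0 0;0 0 1.5 0 0 0;0 0 1 0 0 0;0 0 0.6 0 0 0;0 0 0.6 0 0 0;0 0 0.5 0 0 0;0 0 0.5 0 0 0;0 0 0 0 0 0'
```

```text
clock: 22.9
eef_pos: [574.1, -322.1, 122.7]
tcp_rot: [[0.427, 0.904, -0.001], [0.904, -0.427, 0.001], [0.0, -0.001, -1.0]]
contact_force: [-0.2, -0.5, -1.1]
gripper_width: 55.8
gripper_force: 43.0
```

```bash
python3 -m crank '0 0 1 0 0 0;0 0 1 0 0 0;0 0 1 0 0 0;0 0 1 0 0 0;0 0 1 0 0 0;0 0 1 0 0 0;0 0 0.7 0 0 0;0 0 0.4 0 0 0;0 0 0 0 0 0;0 0 0 0 0 0'
python3 -m crank '0 0 0.15 0 0 0;0 0 0 0 0 0;0 0 0 0 0 0'
```

```text
clock: 23.9
eef_pos: [574.5, -322.4, 52.6]
tcp_rot: [[0.427, 0.904, 0.0], [0.904, -0.427, -0.0], [-0.0, 0.001, -1.0]]
contact_force: [-0.4, -0.8, -1.9]
gripper_width: 55.9
gripper_force: 43.0
clock: 24.2
eef_pos: [574.3, -322.3, 51.0]
tcp_rot: [[0.427, 0.904, 0.0], [0.904, -0.427, -0.0], [-0.0, 0.0, -1.0]]
contact_force: [-0.8, 0.7, -1.6]
gripper_width: 56.0
gripper_force: 43.0
```

```bash
python3 -m crank '0 0 0.15 0 0 0;0 0 0 0 0 0;0 0 0.1 0 0 0;0 0 0 0 0 0;0 0 0 0 0 0'
```

```text
clock: 24.7
eef_pos: [574.3, -322.3, 48.3]
tcp_rot: [[0.427, 0.904, -0.0], [0.904, -0.427, 0.0], [0.0, -0.0, -1.0]]
contact_force: [-0.1, 0.2, -0.7]
gripper_width: 56.2
gripper_force: 43.0
```

```bash
python3 -m crank '0 0 0.1 0 0 0;0 0 0 0 0 0;0 0 0 0 0 0'
```

```text
clock: 25.0
eef_pos: [574.4, -322.2, 48.1]
tcp_rot: [[0.427, 0.904, 0.0], [0.904, -0.427, -0.0], [-0.0, 0.001, -1.0]]
contact_force: [-1.6, 1.2, 5.8]
gripper_width: 56.2
gripper_force: 43.5
```

The tin is seated on the slot floor, with contact at the expected height. Next I'll release, retreat straight up and move away for a final look.

```bash
python3 -m crank '0 0 0 0 0 0;0 0 0 0 0 0;0 0 0 0 0 0;0 0 0 0 0 0;0 0 0 0 0 0;0 0 0 0 0 0' 0 20
python3 -m crank '0 0 -1 0 0 0;0 0 -2 0 0 0;0 0 -3 0 0 0;0 0 -4 0 0 0;0 0 -4 0 0 0;0 0 -4 0 0 0;3 -2 0 0 0 0;3 -3 0 0 0 0;3 -3 0 0 0 0;3 -3 0 0 0 0;3 -3 0 0 0 0;3 -3 0 0 0 0'
python3 -m crank '3 -2 0 0 0 0;3 -2 0 0 0 0;3 -2 0 0 0 0;0 0 0 0 0 0;0 0 0 0 0 0;0 0 0 0 0 0'
python3 - <<'E'
from h import *
v=[]
for n in("top","scene"):
    im=get_image(n);f=im["frame"];v.append(f)
    P=cloud(im);z=P[...,2];ok=im["z_map"]>0;hsv=cv2.cvtColor(f,cv2.COLOR_BGR2HSV)
    m=((z>84)&(z<95)&(hsv[...,1]<70)&ok&(np.hypot(P[...,0]-574,P[...,1]+322)<110)).astype(np.uint8);k,L,S,C=cv2.connectedComponentsWithStats(m)
    for i in range(1,k):
        if S[i,4]>20: q=P[L==i];print(n,C[i].round(),S[i,4],np.median(q,0).round(1),cv2.minAreaRect(q[:,:2].astype(np.float32)))
cv2.imwrite("pics/t4.png",np.hstack([cv2.resize(v[0][150:300,335:485],(400,400),interpolation=2),cv2.resize(v[1][60:210,120:270],(400,400),interpolation=2)]))
E
```

```text
clock: 25.6
eef_pos: [574.3, -322.2, 47.3]
tcp_rot: [[0.427, 0.904, -0.0], [0.904, -0.427, 0.0], [0.0, -0.0, -1.0]]
contact_force: [-0.5, -0.0, -0.0]
gripper_width: 85.2
gripper_force: 0.0
clock: 26.8
eef_pos: [496.5, -85.4, 228.2]
tcp_rot: [[0.427, 0.904, 0.001], [0.904, -0.427, -0.0], [0.0, 0.001, -1.0]]
contact_force: [0.3, 0.4, 0.0]
gripper_width: 85.5
gripper_force: 0.0
clock: 27.4
eef_pos: [481.8, 19.4, 227.7]
tcp_rot: [[0.427, 0.904, 0.001], [0.904, -0.427, -0.0], [-0.0, 0.001, -1.0]]
contact_force: [0.5, 0.1, -0.2]
gripper_width: 85.5
gripper_force: 0.0
top [394. 213.] 332 [ 594.9 -279.9   90.3] ((595.9166259765625, -280.2103271484375), (32.920589447021484, 57.23075866699219), 65.33303833007812)
top [412. 223.] 337 [ 572.  -322.    90.4] ((572.0148315429688, -322.55194091796875), (32.806453704833984, 56.82371520996094), 65.74131774902344)
top [430. 232.] 343 [ 552.1 -363.6   90.5] ((551.8610229492188, -364.04345703125), (33.230072021484375, 56.31681823730469), 65.66802215576172)
scene [193. 142.] 373 [ 566.3 -341.9   91.6] ((564.159912109375, -343.8951416015625), (93.59083557128906, 57.91145706176758), 66.02857971191406)
scene [201. 159.] 211 [ 599.6 -280.8   91.8] ((596.7357177734375, -283.39385986328125), (41.79448318481445, 55.96356964111328), 67.92920684814453)
```

View pics/t4.png

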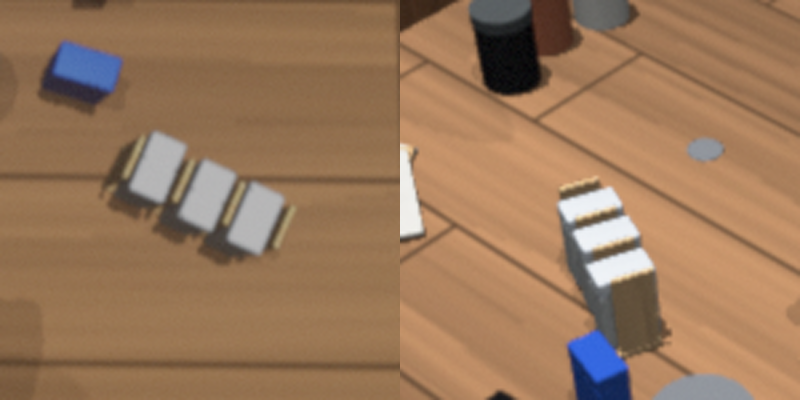

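The tin stands at (207,196) in the left crop, level with its neighbours at the same height and angle. The measured midpoint of the mates is about (573.9,-322.1) and the tin is at (572,-322.5), so it is within 2 mm.

```bash
python3 -c "
from plant import robot
print(robot.close_job())"
```

```text
the job is handed in; nothing more can be done
None
```

The job is handed in at about 27 s of the 72 s allowed: the tin stands upright and released in the rack's middle slot, about 2 mm from centre and level with its two neighbours (no verdict was returned).

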